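# Test the safety switch, then hold the breaker cover open

## Robot

A 6-joint arm with a two-finger parallel gripper is mounted at the origin on the work surface. World frame = base frame: x ahead of the robot, y to its left, z up, the work surface at z = 0. Lengths are in m, angles in rad, forces in N, time in s.
With the tool pointing down it reaches from about 0.375 to 0.9 m from the base axis. Payload 3.1 kg.
Tool frame: the origin (TCP) lies midway between the tips of the shut fingers; the grasp point (between the pads) lies 19 mm behind it; z points along the fingers, y is the line along which they close (so a half turn about z gives the same grasp; the last joint's range is limited). The gripper opens to 85 mm and grips with 20 to 120 N. Pads are 22 mm wide; open, the fingers measure 114 mm over their backs; the gripper's body (76 mm by 85 mm) begins 54 mm behind the grasp point. The pads swing forward as they close: fully open they stand 13 mm farther back than shut.
Start: joints at [-0.178, 0.527, 1.433, -0, 1.181, -0.178], TCP at [0.625, 0, 0.231] pointing down, gripper open.
Joint ranges: [-3.08, 3.08], [-0.75, 2.2], [0.22, 2.44], [-1.43, 4.57], [0, 2.65], [-2.85, 2.85]. Speed limits (rad/s): [2.79, 2.79, 3.14, 3.14, 3.14, 3.14].

## Interface

Orientations are given as a unit quaternion [x, y, z, w].
In Python, from station import manip gives the robot as it stands. The module is installed in compiled form; this text tells all that it offers.
- The arm moves only by the tool apply_moves, never from a script. Its arguments are lists of equal length, an entry for each row: "claw": the gripper's target within -1 to 1 (fully open at 1, half-way at 0, shut at -1); "travel": the shift along the tool's x, y, z scaled (see below), a list of three; "turn": the turn, a rotation vector about the tool's x, y, z scaled (see below), a list of three. In form: {"claw": [claw, ...], "travel": [[dx, dy, dz], ...], "turn": [[rx, ry, rz], ...]}. A call has 1 to 5 rows; each row is the pose to reach, as a shift and turn from the pose commanded when the call began, along the tool's axes at that moment, turning the shorter way round; what a row does not reach only later rows make up. The controller multiplies each number of a shift by 800 mm and each number of a turn by 180 degrees. A row lasts 1/12 s, in which the tool goes at most 41.7 mm and 7.16 degrees, less where a joint would pass 70% of its speed; a pose out of reach is approached as far as the arm can. A call with a number of a shift or a turn outside -1 to 1 is refused whole. A call with a gripper value outside its range is refused whole. The fingers move at their own pace and stop on an object; "newtons" is the grip in N (left out, the last holds). Time passes only in rows, so rows that repeat a pose let the fingers close. It gives the time, the measured TCP pose, the force, the opening and the grip force at its end, in the units of the state.
- manip.sense(): the state, without advancing time (a new reading comes with each control period).
- manip.snapshot(name): name is "scene" or "side" or "wrist"; returns a dict with "pixels" (384x512x3 uint8, red, green, blue), "depth" (384x512 float32, m along the optical axis (not along the pixel's ray), 0 where there is no reading), "intrinsics" (3x3 intrinsics, pixels), "R" (3x3) and "t" (3): a world point X has camera coordinates R X + t. Camera axes: x right, y down, z forward; pixel columns grow to the right and rows downward; lengths in m; the calibration is good to about 2 mm. A picture is of the moment at which its call begins.
- manip.sign_off(): hands the job in; it is judged then, once.
The state is a dict: "t": time; "q": joint angles; "qd": joint speeds; "tau": joint torques, N m; "tcp_pos": TCP position; "tool_rot": TCP orientation; "force": force on the tool from outside, world axes, zero at the start; "ft_torque": the same for the moment, N m; "finger_gap": opening from 0.0 (shut) to 1.0 (fully open); "gripper_force": force on a finger pad.
Only numpy, scipy, OpenCV 4.12 (cv2) and the standard library are available. Lean on these libraries where they do the work, as an engineer would, in place of code of your own. Each camera call takes 0.05 s, during which the arm holds its last target. There are 200 camera calls.

## Task

Do the monthly check of the flat's safety switch: press its test button right down so that the lever drops, let the button come back up, then swing the lever back to its upright place while the cover of the breaker box beside it is still shut. Next lift that sprung cover by the round grip on its front edge and hold it open at 60 degrees from shut, so that the breakers can be looked over; finish while still holding it there with the fingers, as it springs shut when let go. Leave the bowl, the comb and the nail clipper where they are.

Things in the scene. Friction and masses are not known exactly. Their poses are not given: they have to be found in the camera images.
- board: Fixed plywood board 180 x 340 x 12 mm; origin at its underside's centre, x away from the robot across its short side, y along its long side, z up. On it, square to it, stand two fixed plastic boxes 170 mm apart along y (either one left): safety switch (110 x 110 mm, top 55 mm above the board) and breaker box (110 mm along x, 130 along y, 65 high, plus cover).
- button_top (a point): Centre of the top of the safety switch's test button, a round white cap 18 mm across standing 9 mm above the switch's top. It is pressed straight down; it lies 10 mm nearer the robot than the lever's pivot (board x) and 58 mm to its +y side.
- button (a joint): Test button travel in m: 0 up, 0.006 fully down. A spring brings it back; fully down takes about 3 to 4 N. Past about 4 mm it trips the lever.
- lever_tip (a point): Middle of the free end of the safety switch's lever, a black paddle 22 mm wide (board y), 8 mm thick and 34 mm long from its pivot. Upright, this end is 32 mm above the pivot and 12 mm farther (board +x); dropped, it is 27 mm above the pivot and 21 mm nearer (board -x).
- lever_pivot (a point): Fixed: centre of the lever's pivot, 5 mm below the switch's top; the pivot axis is the board's y. The space in front of the lever (board -x) is clear.
- lever (a joint): Lever angle in rad: 0 upright (set, leaning 0.35 rad away from the robot), 1.0 dropped (leaning 0.65 rad towards the robot). Its weight tips it to the nearer end: once pushed (board +x) past 0.35 rad it goes to 0 by itself; pushing it takes about 1 N.
- flap_grip (a point): Centre of the cover's grip: a round white disc 24 mm across, 16 mm thick, its axis along board y, flat ends facing +y and -y. It can be pinched from above on the flat ends and can turn between the fingers. A neck 10 mm wide (y), 5 mm thick joins it to the cover's front edge; its centre is 32 mm in front of that edge, 145 mm from the hinge.
- flap_hinge (a point): Fixed: middle of the cover's hinge axis, along the far (board +x) top edge of the breaker box; the axis is parallel to the board's y. The cover is a white plate 114 x 128 x 5 mm; shut, it lies level with the grip 145 mm nearer the robot (board -x) at the hinge's height.
- flap (a joint): Cover angle in rad: 0 shut (level), growing as the grip is lifted up and away from the robot about the hinge, 1.75 at most; 60 degrees is 1.047. A spring and its weight press it shut; holding it at the grip takes about 2 N.
- bowl: Bystander: white ceramic bowl, 120 mm across, 50 mm high, loose beside the board; origin at the centre of its underside.
- comb: Bystander: flat wooden comb, 160 x 35 x 7 mm, lying beyond the board; origin at the centre of its underside.
- clipper: Bystander: steel nail clipper, 62 x 13 x 14 mm, lying beside the board; origin at the centre of its underside.

How it is judged:
On the way, in this order (a step that is already met when the one before it is completed fails the run):
1. the test button is pressed down (more than 4 mm of its 6 mm) (value of joint button above 0.004 m).
2. the lever has dropped and the button is back up, the cover shut (value of joint lever above 0.85 rad and value of joint button below 0.0015 m and value of joint flap below 0.15 rad), for 0.1 s.
3. the lever is back upright, the cover still shut (value of joint lever below 0.12 rad and value of joint flap below 0.15 rad), for 0.1 s.
At the end, for the whole second after the job is handed in: The fingers hold the cover still (over 0.5 N, under 0.05 rad/s) at 60 degrees, 7 either way, nothing else propping it; lever upright (under 0.12 rad), button up (under 1.5 mm), bowl, comb and clipper within 20 mm of their starts (value of joint flap between 0.925 and 1.17 rad and velocity of joint flap between -0.05 and 0.05 rad/s and contact force between flap and the fingers above 0.5 N and value of joint lever below 0.12 rad and value of joint button below 0.0015 m and contact force between flap and bowl below 0.05 N and contact force between flap and comb below 0.05 N and contact force between flap and clipper below 0.05 N and distance of each of bowl, comb, clipper from where it was at the start of the episode below 0.02 m); the arm keeps its last pose, push and grip.
It fails at once if the bowl, the comb or the nail clipper is moved more than 20 mm (distance of any of bowl, comb, clipper from where it was at the start of the episode above 0.02 m).
It also fails if it takes over 51 s, if anything falls off the work surface, if the arm or the gripper's body presses on something with over 40 N, if the wrist force passes 120 N, or if a joint passes its speed limit or range.

## Working session

There is one attempt and no reset: what is moved stays moved. The work goes in short steps, Python scripts to look and compute and a tool call to move; the robot and the scene stay as the last step left them, time stands still between calls to the robot, and variables do not carry over. Pictures are saved under pics/ and viewed, at most 10 in all, crops included, and the job is handed in when it is done.

Besides the shell and the picture viewer there is one more tool, called by a JSON object that holds its "method" and its "body". apply_moves: Moves the arm, as the interface text tells. Shifts and turns lie within -1 to 1; 1 stands for 800 mm of shift or 180 degrees of turn. Its arguments: {"type":"object","properties":{"claw":{"type":"array","items":{"type":"number"}},"travel":{"type":"array","items":{"type":"array","items":{"type":"number"}}},"turn":{"type":"array","items":{"type":"array","items":{"type":"number"}}},"newtons":{"type":"number"}},"required":["claw","travel","turn"]}

```bash
mkdir -p pics; cat > h.py <<'E'
import numpy as np, cv2
from station import manip
def snap(n,f):
    s=manip.snapshot(n); np.savez(f'{f}.npz',**s); cv2.imwrite(f'pics/{f}.png',s['pixels'][:,:,::-1]); return s
def load(f): return dict(np.load(f'{f}.npz'))
def pt(s,u,v,d=None):
    d=s['depth'][int(v),int(u)] if d is None else d
    K=s['intrinsics']; c=np.array([(u-K[0,2])/K[0,0]*d,(v-K[1,2])/K[1,1]*d,d]); return s['R'].T@(c-s['t'])
def cloud(s):
    K=s['intrinsics']; v,u=np.mgrid[:384,:512]; d=s['depth']
    c=np.stack([(u-K[0,2])/K[0,0]*d,(v-K[1,2])/K[1,1]*d,d],-1); return (c-s['t'])@s['R']
E
python3 - <<'E'
from h import *
a=snap('scene','s1');b=snap('side','d1')
for s in(a,b): print(s['R'],s['t'],s['intrinsics'])
print(manip.sense())
E
```

```text
[[ 0.82812374  0.56005986  0.02332432]
 [ 0.31808488 -0.43525503 -0.84224407]
 [-0.46155507  0.70490142 -0.5385916 ]] [-0.55521547 -0.10753878  1.36128942] [[423.47850061   0.         258.66366035]
 [  0.         423.47850061 191.75359726]
 [  0.           0.           1.        ]]
[[-0.87816391 -0.47835441 -0.00228105]
 [-0.25436426  0.47099023 -0.84466977]
 [ 0.40512587 -0.74117829 -0.53528289]] [0.58143893 0.195821   1.09776372] [[469.55811715   0.         264.87856353]
 [  0.         469.55811715 194.76503012]
 [  0.           0.           1.        ]]
{'t': 0.1, 'q': array([-1.78496805e-01,  5.28410490e-01,  1.43379793e+00, -2.61752414e-05,
        1.18140668e+00, -1.78495307e-01]), 'qd': array([-0.00135615, -0.00095265, -0.0039396 ,  0.00019771, -0.00102449,
       -0.00113889]), 'tau': array([ 4.33945943e-04, -4.43301880e+01, -1.78587180e+01, -2.04061280e-04,
        3.88642526e-03,  1.10165692e-05]), 'tcp_pos': array([6.24339655e-01, 1.43297135e-04, 2.30401011e-01]), 'tool_rot': array([ 7.07103428e-01,  7.07109412e-01, -5.86668332e-04, -8.23735717e-04]), 'force': array([-0.21269907, -0.05588425,  0.68272209]), 'ft_torque': array([ 0.03739451, -0.00506112,  0.02550443]), 'gripper_force': 0.0, 'finger_gap': 0.9998847957623752}
```

View pics/s1.png

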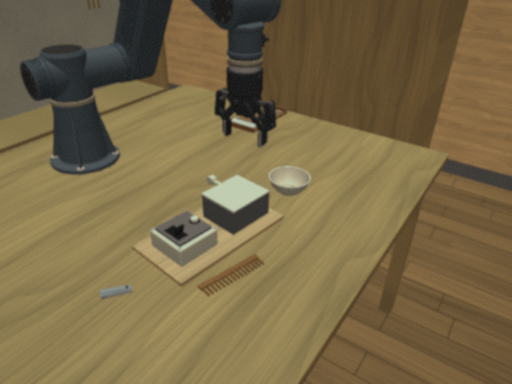

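View pics/d1.png

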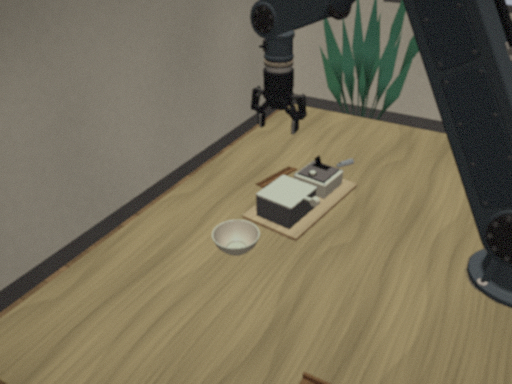

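The scene view shows the switch (top about (184,228), button (195,219), lever (177,232)) and the breaker box (cover about (236,200), grip (213,180)). The bowl is at (290,180), the comb at (232,275) and the clipper at (115,291). The side view shows the same from the other side, with the switch at (318,178) and the grip at (315,200).

```bash
python3 - <<'E'
from h import *
a=load('s1');b=load('d1')
for s,(x0,y0,x1,y1),f in((a,(120,150,320,300),'c1'),(b,(205,140,375,268),'c2')):
    im=s['pixels'][y0:y1,x0:x1,::-1]; cv2.imwrite(f'pics/{f}.png',cv2.resize(im,None,fx=4,fy=4,interpolation=cv2.INTER_CUBIC))
for n,s in(('s',a),('d',b)):
    P=cloud(s); ok=(s['depth']>0)&(P[...,2]<.11)&(P[...,2]>.004)&(P[...,0]>.3)&(P[...,0]<.95)&(P[...,1]>-.75)&(P[...,1]<.1)
    for nm,lo,hi in(('board',.008,.016),('swtop',.06,.072),('cover',.076,.092)):
        m=ok&(P[...,2]>lo)&(P[...,2]<hi)
        k,l,st,c=cv2.connectedComponentsWithStats(m.astype(np.uint8))
        for i in np.argsort(-st[1:,4])[:3]+1:
            if st[i,4]<25: continue
            q=P[l==i]; r=cv2.minAreaRect((q[:,:2]*1000).astype(np.float32)); print(n,nm,st[i],np.round(q[:,2].mean(),4),np.round(r[0],1),np.round(r[1],1),round(r[2],1))
E
```

```text
s board [ 132  207  151   78 2668] 0.0129 [572.8 -65. ] [340.8 184. ] 81.7
s board [198 254  59  35 203] 0.0091 [ 694.3 -151.8] [157.7  15. ] 75.1
s board [100 285  32  12 167] 0.0123 [ 542.7 -335.9] [60.8 15.9] 57.4
s swtop [ 151  210   65   41 1224] 0.0667 [ 562.  -149.5] [107.9 111.3] 82.0
s swtop [202 194  67  25 268] 0.066 [612.  -10.9] [167.8  84. ] 42.3
s cover [ 201  175   68   39 1475] 0.0832 [562.   21.8] [130.  161.1] 82.7
s cover [174 227  10   8  40] 0.0838 [ 579.3 -178.4] [22.8 10.1] 68.3
d board [ 242  179  115   57 1171] 0.0132 [574.2 -61.9] [345.  184.9] 81.7
d board [260 167  36  20  91] 0.0097 [ 697.5 -148.6] [156.6  22. ] 75.7
d board [336 159  18   8  49] 0.0121 [ 542.8 -332.9] [63.3 15.2] 57.5
d swtop [294 160  49  26 596] 0.067 [ 561.4 -145. ] [110.  109.7] 82.4
d swtop [256 197  51  19 184] 0.0659 [572.1  74.1] [135.2  69. ] 28.2
d swtop [307 190   9   8  27] 0.0664 [525.5 -15.9] [43.1  4. ] 82.9
d cover [ 256  175   64   35 1248] 0.0837 [563.9  26.2] [131.3 159.5] 81.7
d cover [314 157   7   8  33] 0.0834 [ 574.1 -173.3] [25.8 12.6] 71.4
```

View pics/c1.png

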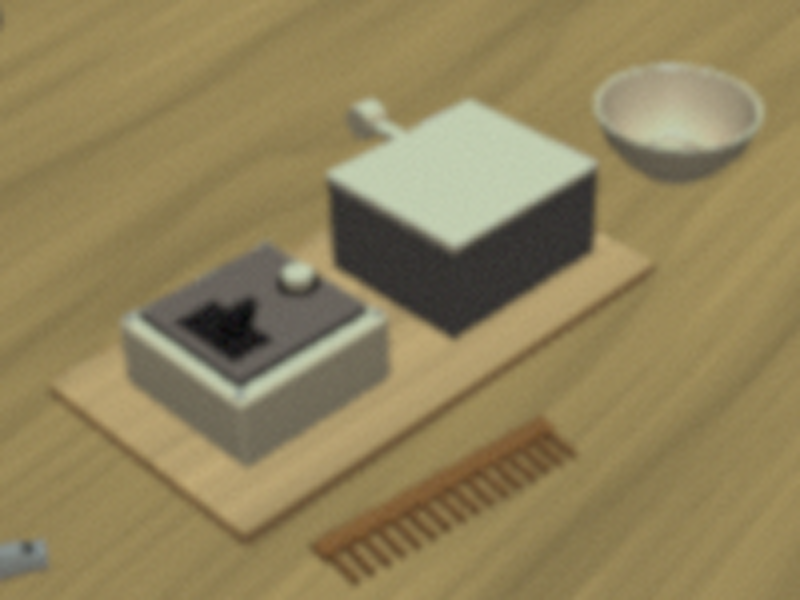

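View pics/c2.png

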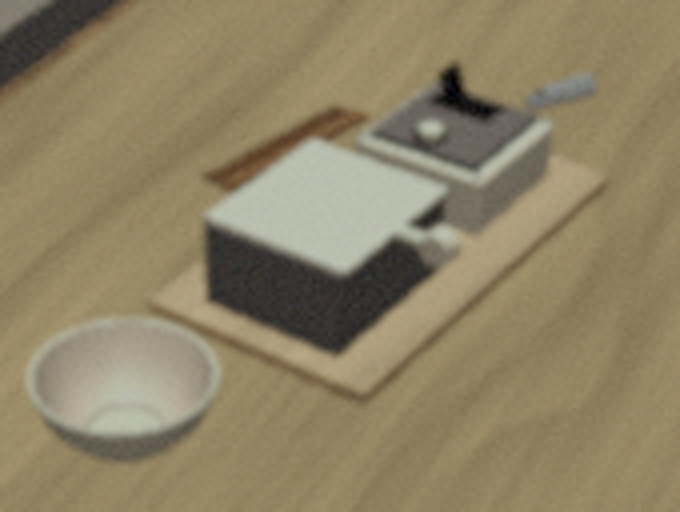

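The crops show the button at scene (194.2,218), side (312.5,172). The grip is at scene (211.5,179), side (315,200.8), and the lever stands upright near scene (177,231).

```bash
cat >> h.py <<'E'
yaw=np.deg2rad(-8.0); ex=np.array([np.cos(yaw),np.sin(yaw),0]); ey=np.array([-np.sin(yaw),np.cos(yaw),0])
E
python3 - <<'E'
from h import *
a=load('s1');b=load('d1')
def tri(p,q):
    A=[s['intrinsics']@np.c_[s['R'],s['t']] for s in(a,b)]
    X=cv2.triangulatePoints(A[0],A[1],np.array(p,float)[:,None],np.array(q,float)[:,None])[:,0]; X=X[:3]/X[3]
    r=[]
    for M,z in zip(A,(p,q)):
        h=M@np.r_[X,1]; r.append(h[:2]/h[2]-z)
    return X,np.round(r,1)
print('button',tri((194.2,218),(312.5,172)),pt(a,194,218),pt(b,312,172))
print('grip',tri((211.5,178.8),(315,200.8)),pt(a,211,179),pt(b,315,200))
print('bowl',pt(a,290,178),pt(b,237,240))
C=np.array([.5735,-.0635,.012]); 
print('model grip',C+.085*ey-.09*ex, 'sw',C-.085*ey)
E
```

```text
button (array([ 0.56704599, -0.11646374,  0.07488015]), array([[-0.2, -0. ],
       [-0.1,  0. ]])) [ 0.56993008 -0.11961601  0.07785013] [ 0.56623394 -0.11137533  0.07773744]
grip (array([0.49495665, 0.03351428, 0.08256759]), array([[-0.3, -0.1],
       [-0.2,  0.1]])) [0.50201567 0.0244761  0.08856495] [0.49044072 0.04367817 0.09246374]
bowl [0.61276098 0.24829108 0.02327648] [0.63913445 0.19226255 0.00861468]
model grip [0.49620559 0.03319836 0.012     ] sw [ 0.56167029 -0.14767279  0.012     ]
```

{"method": "apply_moves", "body": {"claw": [-1,-1,-1,-1,-1], "travel": [[0,0,0],[0,0,0],[0,0,0],[0,0,0],[0,0,0]], "turn": [[0,0,-0.4556],[0,0,-0.4556],[0,0,-0.4556],[0,0,-0.4556],[0,0,-0.4556]], "newtons": 30}}

```text
t: 0.52
tcp_pos: [0.6245, 0.0001, 0.2307]
tool_rot: [0.453, 0.892, -0.0, -0.001]
force: [0.6, -1.2, -0.5]
finger_gap: 0.301
gripper_force: 0.0
```

{"method": "apply_moves", "body": {"claw": [-1,-1,-1,-1,-1], "travel": [[0,0,0],[0,0,0],[0,0,0],[0,0,0],[0,0,0]], "turn": [[0,0,-0.2568],[0,0,-0.2568],[0,0,-0.2568],[0,0,-0.2568],[0,0,-0.2568]]}}

```text
t: 0.93
tcp_pos: [0.6245, 0.0001, 0.2307]
tool_rot: [0.157, 0.988, 0.0, -0.001]
force: [-1.0, 0.0, 0.9]
finger_gap: -0.003
gripper_force: 0.0
```

{"method": "apply_moves", "body": {"claw": [-1,-1,-1], "travel": [[0,0,0],[0,0,0],[0,0,0]], "turn": [[0,0,-0.0578],[0,0,-0.0578],[0,0,-0.0578]]}}

```text
t: 1.18
tcp_pos: [0.6246, 0.0001, 0.2308]
tool_rot: [0.069, 0.998, 0.0, -0.001]
force: [-0.2, 0.5, 0.3]
finger_gap: -0.002
gripper_force: 0.0
```

```bash
cat >> h.py <<'E'
from scipy.spatial.transform import Rotation as Ro
def to(p):
    s=manip.sense(); R=Ro.from_quat(s['tool_rot']); want=Ro.from_matrix(np.c_[-ex,ey,[0,0,-1]])
    print('pos',s['tcp_pos'],'travel',np.round(R.inv().apply(np.array(p)-s['tcp_pos'])/.8,4),'turn',np.round((R.inv()*want).as_rotvec()/np.pi,4),'F',s['force'].round(1),'t',s['t'])
E
python3 -c "
from h import *
to([.566,-.116,.12])"
```

```text
pos [6.24568523e-01 1.09256677e-04 2.30759724e-01] travel [ 0.0523 -0.1539  0.1385] turn [ 0.     -0.0004  0.0004] F [-0.2  0.5  0.3] t 1.1833
```

{"method": "apply_moves", "body": {"claw": [-1,-1,-1,-1,-1], "travel": [[0.0523,-0.1539,0.1385],[0.0523,-0.1539,0.1385],[0.0523,-0.1539,0.1385],[0.0523,-0.1539,0.1385],[0.0523,-0.1539,0.1385]], "turn": [[0,0,0],[0,0,0],[0,0,0],[0,0,0],[0,0,0]]}}

```text
t: 1.6
tcp_pos: [0.561, -0.1187, 0.1158]
tool_rot: [0.072, 0.997, 0.001, -0.005]
force: [-0.3, 0.4, -0.4]
finger_gap: -0.003
gripper_force: 0.0
```

{"method": "apply_moves", "body": {"claw": [-1,-1], "travel": [[0,0,0],[0,0,0]], "turn": [[0,0,0],[0,0,0]]}}

```text
t: 1.77
tcp_pos: [0.5669, -0.1162, 0.1205]
tool_rot: [0.071, 0.998, 0.0, 0.0]
force: [-0.1, -0.3, 0.8]
finger_gap: -0.001
gripper_force: 0.0
```

```bash
python3 -c "
from h import *
to([.566,-.116,.085])
s=snap('wrist','w1')
K=s['intrinsics']
for n,p in dict(but=[.566,-.116,.076],tip=manip.sense()['tcp_pos'],piv=[.565,-.174,.067],grip=[.4955,.0333,.081]).items():
    h=K@(s['R']@np.array(p)+s['t']); print(n,h[:2]/h[2])
"
```

```text
pos [ 0.56686363 -0.11620473  0.12053057] travel [0.0011 0.0001 0.0444] turn [ 0.0001  0.0001 -0.0005] F [-0.1 -0.3  0.8] t 1.7667
but [255.96914629 215.56211257]
tip [256.78633937 254.7126542 ]
piv [169.41812514 220.1611358 ]
grip [518.56430131  59.95257008]
```

View pics/w1.png

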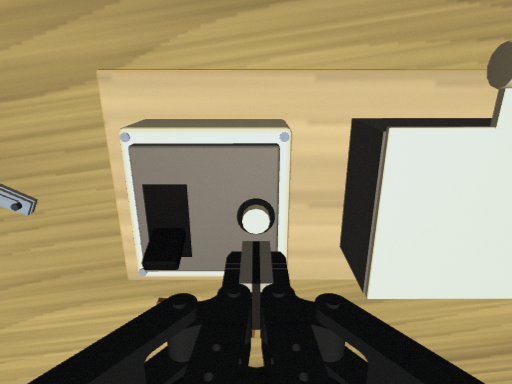

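The wrist view shows the button at (256,219), the shut fingertips near (256,255), the lever at about (165,248) in its slot (143–190), and the grip at about (503,65).

```bash
python3 -c "
from h import *
s=load('w1')
def atz(u,v,z):
    a=pt(s,u,v,1.);o=-s['R'].T@s['t'];d=a-o;return o+d*(z-o[2])/d[2]
b=atz(256,219,.076);print('but',b,'grip',atz(503,65,.085))
piv=b+.010*ex-.058*ey;print('piv',piv,'levertip pred',piv+.012*ex,'slot y',atz(166,220,.067),'lev',atz(164,250,.094))
to([b[0],b[1],.085])
print('pivot-40', np.round(piv-.04*ex,4))
"
```

```text
but [ 0.56834956 -0.11631707  0.076     ] grip [0.49660695 0.02263867 0.085     ]
piv [ 0.5701802  -0.17514435  0.076     ] levertip pred [ 0.58206342 -0.17681442  0.076     ] slot y [ 0.56456236 -0.17622295  0.067     ] lev [ 0.57247255 -0.1720922   0.094     ]
pos [ 0.56763045 -0.1158548   0.12125435] travel [-0.0009 -0.0004  0.0453] turn [-0.      0.0006 -0.0001] F [-0.2 -0.2 -0.1] t 1.8167
pivot-40 [ 0.5306 -0.1696  0.076 ]
```

{"method": "apply_moves", "body": {"claw": [-1,-1,-1,-1,-1], "travel": [[0,0,0.03],[0,0,0.045],[0,0,0.052],[0,0,0.058],[0,0,0.06]], "turn": [[0,0,0],[0,0,0],[0,0,0],[0,0,0],[0,0,0]]}}

```text
t: 2.23
tcp_pos: [0.5674, -0.1152, 0.0731]
tool_rot: [0.069, 0.998, -0.0, 0.001]
force: [-0.4, 0.5, 2.1]
finger_gap: 0.002
gripper_force: 0.9
```

{"method": "apply_moves", "body": {"claw": [-1,-1,-1], "travel": [[0,0,0.001],[0,0,0.002],[0,0,0.003]], "turn": [[0,0,0],[0,0,0],[0,0,0]]}}

```text
t: 2.48
tcp_pos: [0.5673, -0.1161, 0.0711]
tool_rot: [0.07, 0.998, -0.0, 0.001]
force: [0.1, 1.4, 3.4]
finger_gap: -0.001
gripper_force: 1.3
```

{"method": "apply_moves", "body": {"claw": [-1,-1,-1], "travel": [[0,0,0.001],[0,0,0.002],[0,0,0.002]], "turn": [[0,0,0],[0,0,0],[0,0,0]]}}

```text
t: 2.73
tcp_pos: [0.5673, -0.1162, 0.0699]
tool_rot: [0.07, 0.998, -0.0, 0.001]
force: [0.5, 1.4, 8.0]
finger_gap: 0.0
gripper_force: 4.3
```

{"method": "apply_moves", "body": {"claw": [-1,-1,-1,-1,-1], "travel": [[0,0,-0.03],[0,0,-0.06],[0,0,-0.06],[0,0,-0.06],[0,0,-0.06]], "turn": [[0,0,0],[0,0,0],[0,0,0],[0,0,0],[0,0,0]]}}

```text
t: 3.15
tcp_pos: [0.5659, -0.1162, 0.1161]
tool_rot: [0.07, 0.998, -0.0, -0.0]
force: [-0.5, -0.4, -0.6]
finger_gap: -0.002
gripper_force: 0.0
```

```bash
python3 -c "
from h import *
s=snap('wrist','w2')
p=np.array([.5685,-.175,.0])-.05*ex
to([*p[:2],.125]); to([*p[:2],.084])
"
```

```text
pos [ 0.56558408 -0.1160048   0.11560546] travel [ 0.0487 -0.0725 -0.0117] turn [ 0.0001 -0.0006  0.0001] F [-0.9 -0.  -0.6] t 3.2
pos [ 0.56558408 -0.1160048   0.11560546] travel [ 0.0486 -0.0725  0.0396] turn [ 0.0001 -0.0006  0.0001] F [-0.9 -0.  -0.6] t 3.2
```

View pics/w2.png

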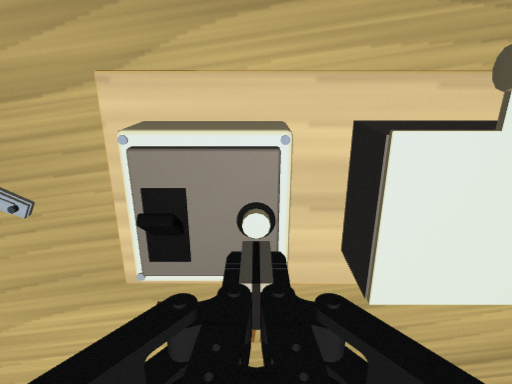

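The lever has dropped (now at about (160,222)) and the button is back up at (256,222). Next I go in front of the lever and push it back.

{"method": "apply_moves", "body": {"claw": [-1,-1,-1,-1,-1], "travel": [[0.0487,-0.0725,-0.01],[0.0487,-0.0725,-0.01],[0.0487,-0.0725,0.0],[0.0487,-0.0725,0.03],[0.0487,-0.0725,0.041]], "turn": [[0,0,0],[0,0,0],[0,0,0],[0,0,0],[0,0,0]]}}

```text
t: 3.62
tcp_pos: [0.518, -0.1678, 0.081]
tool_rot: [0.07, 0.998, 0.001, -0.002]
force: [0.2, -0.0, 0.7]
finger_gap: -0.002
gripper_force: 0.0
```

{"method": "apply_moves", "body": {"claw": [-1,-1,-1,-1,-1], "travel": [[0,0,0],[-0.015,0,0],[-0.03,0,0],[-0.04,0,0],[-0.045,0,0]], "turn": [[0,0,0],[0,0,0],[0,0,0],[0,0,0],[0,0,0]]}}

```text
t: 4.03
tcp_pos: [0.5571, -0.1731, 0.0838]
tool_rot: [0.069, 0.998, -0.0, 0.001]
force: [-0.2, 0.3, 1.0]
finger_gap: 0.003
gripper_force: 0.0
```

{"method": "apply_moves", "body": {"claw": [-1,-1,-1], "travel": [[-0.002,0,0],[-0.004,0,0],[-0.004,0,0]], "turn": [[0,0,0],[0,0,0],[0,0,0]]}}

```text
t: 4.28
tcp_pos: [0.5585, -0.1733, 0.0837]
tool_rot: [0.069, 0.998, 0.0, -0.0]
force: [0.7, 0.5, 0.8]
finger_gap: -0.001
gripper_force: 0.0
```

```bash
python3 -c "
from h import *
s=snap('side','d2')
im=s['pixels'][140:268,205:375,::-1]; cv2.imwrite('pics/c3.png',cv2.resize(im,None,fx=4,fy=4,interpolation=2))
to(np.array([.5685,-.175,.084])-.007*ex)
"
```

```text
pos [ 0.55829193 -0.17329323  0.08371457] travel [-0.0042 -0.0003 -0.0004] turn [ 0.0001 -0.0002  0.0002] F [-0.2  0.6  0.1] t 4.3333
```

View pics/c3.png

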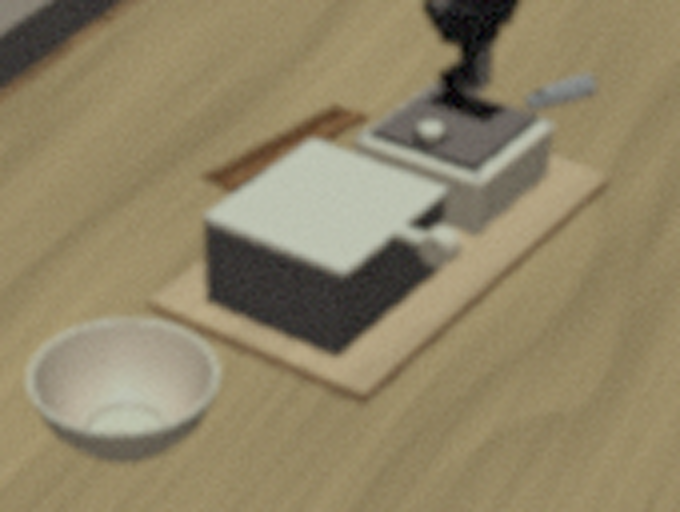

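The side crop shows the lever upright at (455,85) with the finger just in front of it, and the cover shut. I back off, rise, and go above the grip.

{"method": "apply_moves", "body": {"claw": [-1,-1,-1,-1,-1], "travel": [[0.03,0,0],[0.05,0,-0.03],[0.05,0.03,-0.075],[0.05,0.08,-0.075],[0.06,0.13,-0.075]], "turn": [[0,0,0],[0,0,0],[0,0,0],[0,0,0],[0,0,0]]}}

```text
t: 4.75
tcp_pos: [0.5283, -0.0649, 0.1463]
tool_rot: [0.071, 0.997, -0.001, 0.004]
force: [0.4, 1.0, -0.6]
finger_gap: 0.002
gripper_force: 0.0
```

```bash
python3 -c "
from h import *
to([.4955,.033,.14])
"
```

```text
pos [ 0.52829541 -0.06491247  0.14632762] travel [0.0581 0.1153 0.0073] turn [-0.0004  0.0025 -0.0011] F [ 0.4  1.  -0.6] t 4.75
```

{"method": "apply_moves", "body": {"claw": [0,0,0,0,0], "travel": [[0.025,0.05,0],[0.053,0.1,0],[0.053,0.115,0],[0.053,0.115,0],[0.053,0.115,0]], "turn": [[0,0,0],[0,0,0],[0,0,0],[0,0,0],[0,0,0]]}}

```text
t: 5.17
tcp_pos: [0.496, 0.0339, 0.144]
tool_rot: [0.068, 0.998, -0.0, 0.0]
force: [1.0, -0.4, 0.4]
finger_gap: 0.497
gripper_force: 0.0
```

```bash
python3 -c "
from h import *
to([.4955,.033,.062])
s=snap('wrist','w3');K=s['intrinsics']
for n,p in dict(tip=manip.sense()['tcp_pos'],grip=[.4955,.033,.092],bowl=[.62,.22,.0]).items():
    h=K@(s['R']@np.array(p)+s['t']); print(n,h[:2]/h[2])
print(manip.sense()['finger_gap'])
"
```

```text
pos [0.49596441 0.03388165 0.1439986 ] travel [ 0.0005 -0.0011  0.1025] turn [-0.0001  0.0002  0.001 ] F [ 1.  -0.4  0.4] t 5.1667
tip [254.00525227 254.26025483]
grip [254.45194662 211.78257763]
bowl [453.27756757 264.94409265]
0.5012051185308497
```

View pics/w3.png

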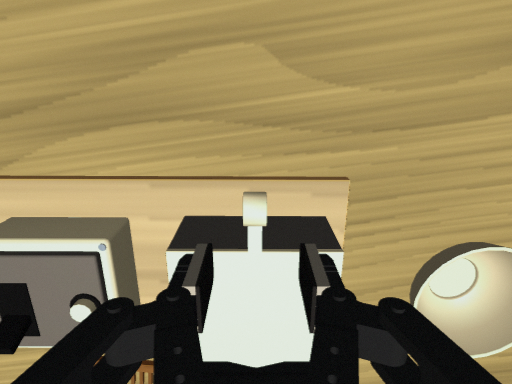

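The wrist view shows the grip disc centred at (255,208) with its neck down to (255,250). The lever (10,318) is upright at the far end of its slot, and the bowl is clear to the right.

```bash
python3 -c "
from h import *
s=load('w3')
a=pt(s,255,208,1.);o=-s['R'].T@s['t'];d=a-o;g=o+d*(.0805-o[2])/d[2];print(g,pt(s,255,208),o)
to([g[0],g[1],.062])
"
```

```text
[0.49756435 0.03304069 0.0805    ] [0.49292471 0.03372085 0.09195552] [0.4137068  0.04533403 0.28754886]
pos [0.49667359 0.03284197 0.14397868] travel [-0.001   0.0004  0.1025] turn [-0.0001  0.0004  0.0004] F [ 0.5 -0.2  0.1] t 5.2167
```

{"method": "apply_moves", "body": {"claw": [0,0,0,0,0], "travel": [[0,0,0.04],[0,0,0.075],[0,0,0.095],[0,0,0.1025],[0,0,0.1025]], "turn": [[0,0,0],[0,0,0],[0,0,0],[0,0,0],[0,0,0]]}}

```text
t: 5.63
tcp_pos: [0.496, 0.0317, 0.0603]
tool_rot: [0.071, 0.998, 0.0, -0.001]
force: [0.1, -0.2, -0.2]
finger_gap: 0.504
gripper_force: 0.0
```

{"method": "apply_moves", "body": {"claw": [-1,-1,-1,-1,-1], "travel": [[0,0,0],[0,0,0],[0,0,0],[0,0,0],[0,0,0]], "turn": [[0,0,0],[0,0,0],[0,0,0],[0,0,0],[0,0,0]], "newtons": 30}}

```text
t: 6.05
tcp_pos: [0.4975, 0.0328, 0.0627]
tool_rot: [0.07, 0.998, -0.0, 0.002]
force: [1.1, -0.1, 1.1]
finger_gap: 0.178
gripper_force: 36.2
```

```bash
python3 -c "
from h import *
to([.4965,.033,.062])
for a in np.deg2rad([6,12,18,24,30,36,42,48,54,60]): print(round(np.rad2deg(a)), np.round([-.145*(1-np.cos(a))/.8,0,-.145*np.sin(a)/.8],4))
"
```

```text
pos [0.49751042 0.03278524 0.06267734] travel [0.0013 0.0001 0.0008] turn [-0.0001  0.001   0.0001] F [ 1.1 -0.1  1.1] t 6.05
6 [-0.001   0.     -0.0189]
12 [-0.004   0.     -0.0377]
18 [-0.0089  0.     -0.056 ]
24 [-0.0157  0.     -0.0737]
30 [-0.0243  0.     -0.0906]
36 [-0.0346  0.     -0.1065]
42 [-0.0466  0.     -0.1213]
48 [-0.06    0.     -0.1347]
54 [-0.0747  0.     -0.1466]
60 [-0.0906  0.     -0.157 ]
```

{"method": "apply_moves", "body": {"claw": [-1,-1,-1,-1,-1], "travel": [[-0.001,0,-0.0189],[-0.004,0,-0.0377],[-0.0089,0,-0.056],[-0.0157,0,-0.0737],[-0.0243,0,-0.0906]], "turn": [[0,0,0],[0,0,0],[0,0,0],[0,0,0],[0,0,0]]}}

```text
t: 6.47
tcp_pos: [0.5157, 0.0302, 0.1348]
tool_rot: [0.069, 0.998, -0.0, 0.0]
force: [4.0, -1.6, -7.4]
finger_gap: 0.18
gripper_force: 33.7
```

{"method": "apply_moves", "body": {"claw": [-1,-1,-1,-1,-1], "travel": [[-0.0103,0,-0.0159],[-0.0223,0,-0.0307],[-0.0357,0,-0.0441],[-0.0504,0,-0.056],[-0.0663,0,-0.0664]], "turn": [[0,0,0],[0,0,0],[0,0,0],[0,0,0],[0,0,0]]}}

```text
t: 6.88
tcp_pos: [0.5651, 0.0233, 0.1868]
tool_rot: [0.069, 0.998, -0.0, -0.004]
force: [-1.3, -1.5, -5.2]
finger_gap: 0.177
gripper_force: 32.1
```

{"method": "apply_moves", "body": {"claw": [-1,-1,-1,-1,-1], "travel": [[0,0,0],[0,0,0],[0,0,0],[0,0,0],[0,0,0]], "turn": [[0,0,0],[0,0,0],[0,0,0],[0,0,0],[0,0,0]]}}

```text
t: 7.3
tcp_pos: [0.5671, 0.023, 0.1876]
tool_rot: [0.069, 0.998, -0.0, -0.0]
force: [-3.4, -0.5, 5.5]
finger_gap: 0.179
gripper_force: 33.5
```

```bash
python3 -c "
from h import *
to([.5,.0,.2])
s=snap('side','d3');t=snap('scene','s3')
im=np.hstack([cv2.resize(z,None,fx=4,fy=4,interpolation=2) for z in (s['pixels'][100:240,235:335],t['pixels'][120:260,150:250])]);cv2.imwrite('pics/c4.png',im[:,:,::-1])
for z in(s,t):
  P=cloud(z);L=(P-np.array([.5735,-.0635,0])-.085*ey);bx=L@ex;by=L@ey
  m=(abs(by)<.055)&(bx>-.03)&(bx<.05)&(P[...,2]>.088)&(P[...,2]<.19)&(z['depth']>0)
  print(m.sum()); 
  if m.sum()>20:
    p=np.polyfit(P[...,2][m],bx[m],1); r=bx[m]-np.polyval(p,P[...,2][m]); print('angle',np.rad2deg(np.arctan2(1,p[0])),r.std())
"
```

```text
pos [0.56708179 0.02304238 0.18759772] travel [ 0.0791 -0.0401 -0.0154] turn [-0.0002 -0.0001  0.0002] F [-3.4 -0.5  5.5] t 7.3
264
angle 121.51193314429246 0.0010437235727828807
1542
angle 122.07969655511918 0.0018119383293001255
```

View pics/c4.png

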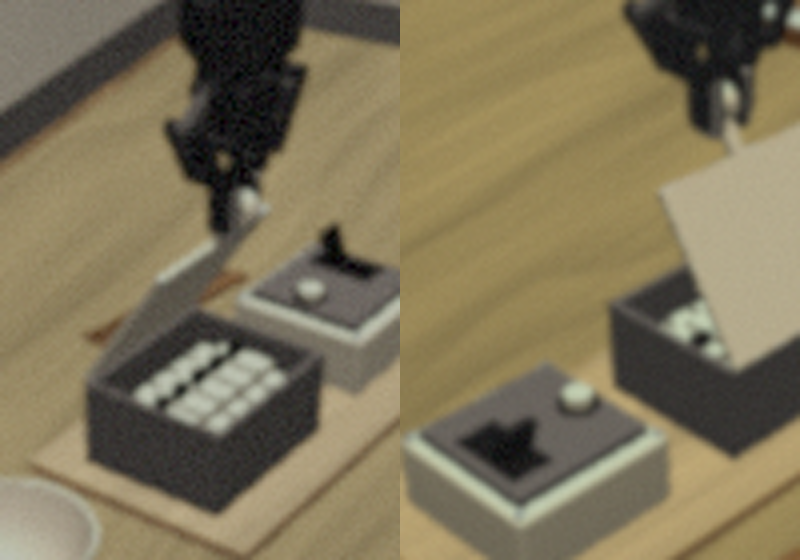

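The cover is held open at about 58–60°, with the lever upright and the button up.

```bash
python3 -c "
from h import *
s=manip.sense();print(s['gripper_force'],np.abs(s['qd']).max());print(manip.sign_off())"
```

```text
33.517693877220154 0.0009727501021786816
the job is handed in; nothing more can be done
None
```

I tripped the safety switch with its test button, swung the lever back upright with the cover shut, and handed the job in with the fingers holding the cover open at about 58–60° (result not shown to me); the bowl, comb and nail clipper were not touched.

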